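Set the attenuator slide to its third click and open the shutter

ROBOT

A 6-joint arm with a two-finger parallel gripper is mounted at the origin on the work surface. World frame = base frame: x ahead of the robot, y to its left, z up, the work surface at z = 0. Lengths are in m, angles in rad, forces in N, time in s.
With the tool pointing down it reaches from about 0.15 to 0.775 m from the base axis. Payload 6.1 kg.
Tool frame: the origin (TCP) lies between the finger pads; the fingertips stand bot.nose_length ahead of it and the grasp point (between the pads) lies 3 mm ahead of it (bot.nose_length is the distance from the TCP to the fingertips, in m); z points along the fingers, y is the direction in which the jaws open and shut (so a half turn about z gives the same grasp; the last joint's range is limited). The gripper opens to 85 mm and grips with 20 to 120 N. Pads are 22 mm wide; open, the fingers measure 114 mm over their backs; the gripper's body (76 mm by 85 mm) begins 54 mm behind the grasp point. The pads swing forward as they close: fully open they stand 13 mm farther back than shut.
Start: joints at [-1.239, 0.126, -0.04, 1.405, 0, 1.571], TCP at [0.171, -0.496, 0.253] pointing down, gripper open.
Joint ranges: [-2.72, 2.72], [-0.95, 1.95], [-1.27, 1.35], [-1.78, 2.02], [-1.46, 1.47], [-3.14, 3.14]. Speed limits (rad/s): [2.39, 2.39, 3.01, 3.14, 3.14, 3.14].

INTERFACE

Orientations are given as a unit quaternion [x, y, z, w].
In Python, from station import bot, capture, calibration gives the robot as it stands.
- The arm moves only by the tool step_arm, never from a script. Its argument "series" is a list that holds one entry, the list of rows, each a list of 6 numbers: the shift along the world's x, y, z in mm, then the turn, a rotation vector about the world's x, y, z in degrees. In form: [[[x, y, z, ax, ay, az], ...]]. A call has 1 to 5 rows; each row is the pose to reach, as a shift and turn from the pose commanded when the call began; what a row does not reach only later rows make up. A row lasts 1/8 s, in which the tool goes at most 62.5 mm and 10.7 degrees, less where a joint would pass 70% of its speed; a pose out of reach is approached as far as the arm can. A call with a gripper value outside its range is refused whole. "hand" is the closure, from 0 (fully open) to 1 (shut), set as the call begins (left out, the last holds). The fingers move at their own pace and stop on an object; "squeeze" is the grip in N (left out, the last holds). Time passes only in rows, so rows that repeat a pose let the fingers close. It gives the time, the measured TCP pose, the force and the opening at its end, in the units of the state.
- bot.state(): the state, without advancing time (a new reading comes with each control period).
- capture(name): name is "scene" or "top" or "wrist"; returns (picture, depth): 420x560x3 uint8, red, green, blue; 420x560 float32, m along the optical axis (not along the pixel's ray), 0 where there is no reading.
- calibration(name): a dict with "vertical_fov" (degrees; the focal length in pixels is half the picture's height over the tangent of half this angle, whatever the lens; pixels are square), "cx", "cy" (the principal point, pixels), "T" (4x4, takes a point from camera to world coordinates); the wrist camera has in their place "hand_eye" (4x4, takes a point from camera to tool coordinates, whose origin is the TCP and whose axes are the flange's). Camera axes: x right, y down, z forward; pixel columns grow to the right and rows downward; lengths in m; the calibration is good to about 2 mm. The wrist camera is an equidistant fisheye: a pixel r from the principal point sees the ray r / f radians off the axis. A picture is of the moment at which its call begins: read the wrist's pose just before it. calibration takes no time and is no camera call.
- bot.hand_in(): hands the job in, once; it reports no verdict.
The state is a dict: "time": time; "q": joint angles; "joint_vel": joint speeds; "tau": joint torques, N m; "tcp_pos": TCP position; "ee_rot": TCP orientation; "wrist_force": force on the tool from outside, world axes, zero at the start; "ft_torque": the same for the moment, N m; "grip_width": finger opening in m.
Only numpy, scipy, OpenCV 4.12 (cv2) and the standard library are available. Lean on these libraries where they do the work, as an engineer would, in place of code of your own. Each camera call takes 0.05 s, during which the arm holds its last target.

TASK

On the little laser line, push the thumb tab of the parked attenuator slide gently with a fingertip so that the slide runs through its clicks, and leave it seated in the third click without running past it (the hole of the fourth click is empty and would let the full beam onto the sensor). Then press the push button on the shutter controller fully down with a fingertip and let it spring back up. Only push: do not pinch the tab or pick anything up, and leave everything else on the bench where it is.

Things in the scene. Friction and masses are not known exactly. Their poses are not given: they have to be found in the camera images.
- line: The laser line, fixed to the table: black rail 350 x 40 mm along its x axis, with power sensor, slide mount, shutter head and laser in a row. Origin: on the table, on the rail's centre line under the slide mount; x away from the robot, z up. Nothing but the slide stands more than 38 mm from the centre line; all is at most 130 mm tall, but for the mount (19 mm in x, 60 mm in y, 152 mm tall).
- slide_travel (a joint): How far the attenuator slide is pushed in, m, 0 to 0.130; it runs level along the line's y axis, growing towards -y. Clicks at 0.024, 0.056, 0.088 (the third) and 0.120; parked at 0 to 0.012, short of the first. Sliding takes about 1.6 N, pushing out of a click about 9 N; within some 3 mm of a click a spring ball pulls the slide in and holds it.
- thumb_tab (a point): The black upright tab on the slide's outer (+y) end, moving with it: 28 mm along x, 10 mm thick along y, its foot 77 mm and its top 127 mm above the table. This point: middle of its outer face (the one to push, towards -y of the line), 100 mm above the table. The outer face lies 163 to 175 mm from the line's origin along y when parked, 87 mm at the third click.
- slide_notch3 (a point): The third notch, in the top edge of the slide, 121 mm above the table; moves with the slide and comes to the middle of the mount at the third click.
- slide: The attenuator slide with its tab: an aluminium strip on edge, 199 mm long, 42 mm tall, 6 mm thick, with a blank end, then four 25 mm holes 32 mm apart, three with dark glass, the last (next to the tab) empty; over each hole a notch in its top edge for the ball. Origin: 100 mm above the table, in the middle of the mount when parked at 0, moving with the slide; axes parallel to the line's.
- beam_hole (a point): Centre of the aperture of the slide mount, 100 mm above the table: where the hole of the chosen click comes to stand.
- controller: The shutter controller, fixed to the table: an aluminium box 110 mm (x) by 100 mm (y), 56 mm tall, with one round push button in the middle of its top. Origin: centre of its underside. A console of the same size stands in its other possible place.
- shutter_button (a joint): How far the controller's button is pressed, in m: 0 up, 0.006 fully down (5 N); it springs back up. Pressed means beyond 0.004.
- shutter_button_top (a point): Centre of the top of the button: a black disc of 24 mm diameter in a steel bezel of 40 mm diameter, 78 mm above the table when up.
- console: Bystander, fixed: the power-meter console, a box of the same size as the controller with a flat display on its top, 61 mm tall. Origin: centre of its underside.
- ball_driver: Bystander, loose: a screwdriver with a black handle, 170 mm long, 26 mm thick, lying. Origin: under its middle, on the table.
- fork_clamp: Bystander, loose: a flat black forked table clamp, 74 by 26 by 10 mm with a screw head on it (16 mm tall in all), lying. Origin: near the middle of its underside.
- cuvette: Bystander, loose: a clear plastic block 20 by 20 by 22 mm. Origin: centre of its underside.
- chip: Bystander, loose: a clear plastic chip block with a yellow end, 48 by 20 by 18 mm. Origin: on its underside, in the middle of the clear part.
- filter_case: Bystander, loose: a round flat filter case, 38 mm diameter, 14 mm tall. Origin: centre of its underside.
- post_holder: Bystander, loose: a black post holder standing upright, 25 mm diameter, 75 mm tall, with a thumbscrew at its side. Origin: centre of its underside.
- syringe: Bystander, loose: an empty plastic syringe lying, 127 mm long, 22 mm tall. Origin: under its middle, on the table.
- screw_dish: Bystander, loose: a steel dish, 70 mm diameter, 22 mm tall. Origin: centre of its underside.
Things that resemble listed ones, but are neither listed nor needed, are in the scene too. Leave any turquoise look-alike of the controller alone.

How it is judged:
By the outcome, as a careful person would: the job done as asked, in the order asked, and still so for the second after the job is handed in, with the robot touching nothing.
It also fails if it takes over 51 s, if anything falls off the work surface, if the arm or the gripper's body presses on something with over 40 N, if the wrist force passes 120 N, or if a joint passes its speed limit or range.

## Working session

There is one attempt and no reset: what is moved stays moved. The work goes in short steps, Python scripts to look and compute and a tool call to move; the robot and the scene stay as the last step left them, time stands still between calls to the robot, and variables do not carry over. Pictures are saved under pics/ and viewed, and the job is handed in when it is done.

Besides the shell and the picture viewer there is one more tool, called after "Emit:" by a JSON object that holds its "name" and its "arguments". step_arm: Moves the arm, as the interface text tells. Its arguments: {"type":"object","properties":{"series":{"type":"array"},"hand":{"type":"number"},"squeeze":{"type":"number"}},"required":["series"]}

```bash
mkdir -p pics; ls; cat > h.py <<'E'
import numpy as np, cv2
from station import bot, capture, calibration
from scipy.spatial.transform import Rotation as R
def save(n,p): cv2.imwrite('pics/'+n+'.png',cv2.cvtColor(p,cv2.COLOR_RGB2BGR))
def foc(c,h=420): return h/2/np.tan(np.radians(c['vertical_fov'])/2)
def ray(name,u,v):
    c=calibration(name);f=foc(c);T=np.array(c['T'])
    d=np.array([(u-c['cx'])/f,(v-c['cy'])/f,1.]);return T[:3,3],T[:3,:3]@d
def onplane(name,u,v,z):
    o,d=ray(name,u,v);return o+d*(z-o[2])/d[2]
def two(n1,p1,n2,p2):
    o1,d1=ray(n1,*p1);o2,d2=ray(n2,*p2)
    A=np.array([d1,-d2]).T;s=np.linalg.lstsq(A,o2-o1,rcond=None)[0]
    a=o1+d1*s[0];b=o2+d2*s[1];return (a+b)/2,np.linalg.norm(a-b)
E
python3 - <<'E'
from h import *
for n in('scene','top'):
    p,d=capture(n);save(n,p);np.save(n+'_d.npy',d);np.save(n+'_p.npy',p)
    c=calibration(n);print(n,c['vertical_fov'],c['cx'],c['cy'],np.round(c['T'],3).tolist())
    save(n+'big',cv2.resize(p,(800,600),interpolation=cv2.INTER_CUBIC))
print(bot.state(),bot.nose_length)
E
```

```text
pics
scene 43.251975769797625 274.76225366452843 213.35925457128775 [[0.722, 0.386, -0.573, 1.255], [0.691, -0.401, 0.601, -0.842], [0.002, -0.83, -0.557, 0.851], [0.0, 0.0, 0.0, 1.0]]
top 46.453814656156005 283.0270007612388 213.08953315584557 [[0.022, -0.99, 0.138, 0.285], [-0.999, -0.019, 0.029, -0.029], [-0.026, -0.138, -0.99, 1.308], [0.0, 0.0, 0.0, 1.0]]
{'time': 0.1, 'q': array([-1.23901125e+00,  1.26323502e-01, -4.04773901e-02,  1.40540429e+00,
        2.37909155e-05,  1.57078041e+00]), 'joint_vel': array([-1.39850328e-04, -6.99524796e-04,  1.62334537e-03,  1.49808571e-05,
        7.75950980e-04, -6.30190997e-04]), 'tau': array([-1.17048770e-03, -4.36904633e+01,  3.53604555e+01,  1.36842890e-02,
       -1.21882067e-04,  1.28583363e-06]), 'tcp_pos': array([ 0.1709087 , -0.49605689,  0.25261788]), 'ee_rot': array([ 9.86269803e-01,  1.65140482e-01, -1.04586571e-04, -6.96723381e-04]), 'wrist_force': array([ 0.23019378,  0.09258365, -0.33473898]), 'ft_torque': array([ 0.00567939, -0.02306976,  0.06032046]), 'grip_width': 0.08522379977114906} 0.022
```

View pics/scenebig.png

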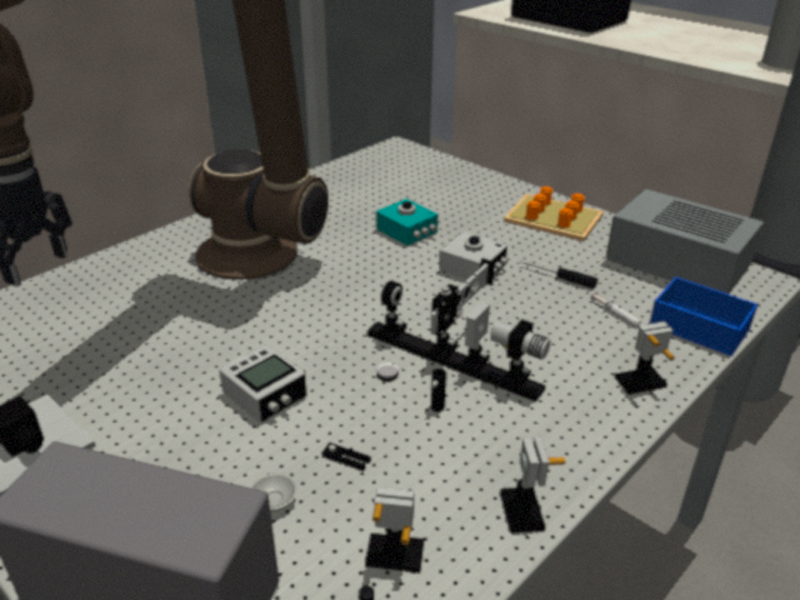

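View pics/topbig.png

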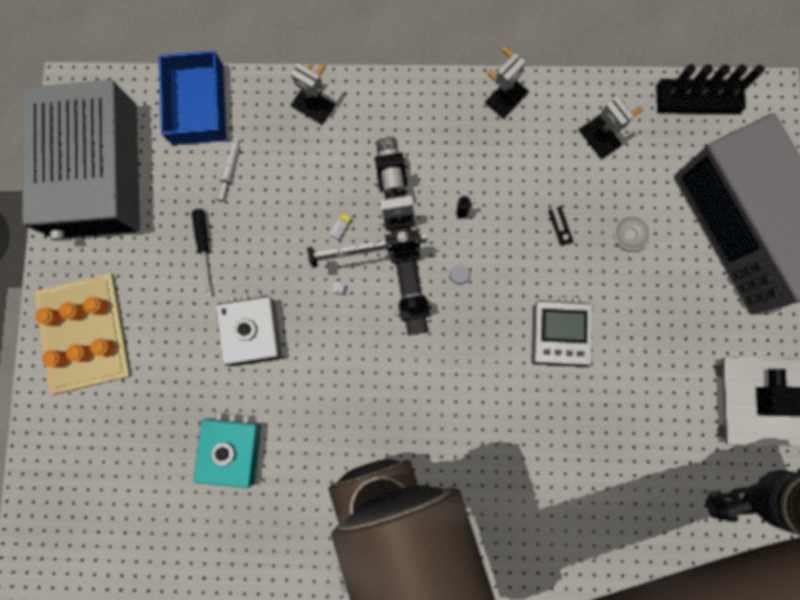

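The scene shows the laser line at about (455,355), its slide's tab near (495,260), an aluminium button box at (473,255), a turquoise one at (407,220) and the console at (263,383). In the top view (800 px wide) the tab is at (313,256), the aluminium box at (247,330), the turquoise box at (225,453) and the console at (563,333). The aluminium box with a button fits "controller". I'll confirm it in enlarged crops.

```bash
python3 - <<'E'
from h import *
s=np.load('scene_p.npy');t=np.load('top_p.npy')
a=cv2.resize(s[150:270,250:390],None,fx=5.7,fy=5,interpolation=cv2.INTER_CUBIC)
save('c1',cv2.resize(s[155:260,260:400],(800,600),interpolation=cv2.INTER_CUBIC))
save('c2',cv2.resize(t[90:270,140:380],(800,600),interpolation=cv2.INTER_CUBIC))
E
```

```text
(no output)
```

View pics/c1.png

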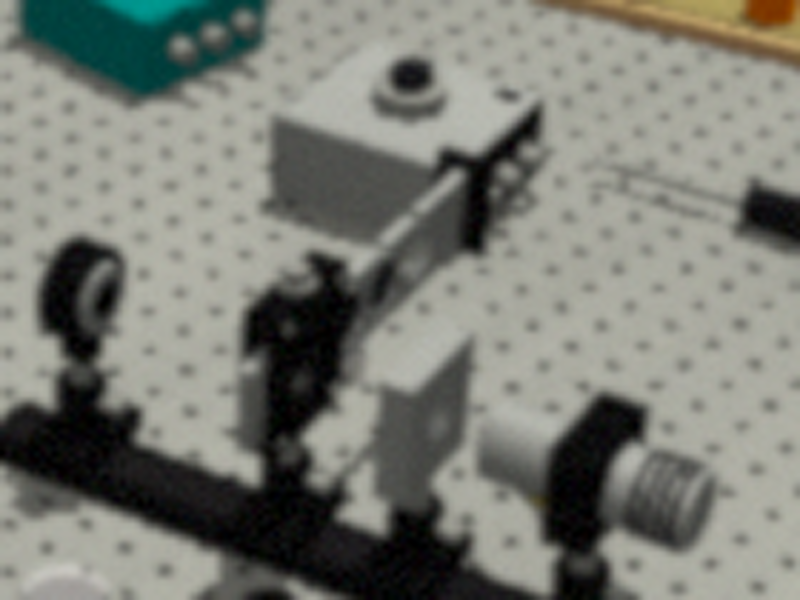

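View pics/c2.png

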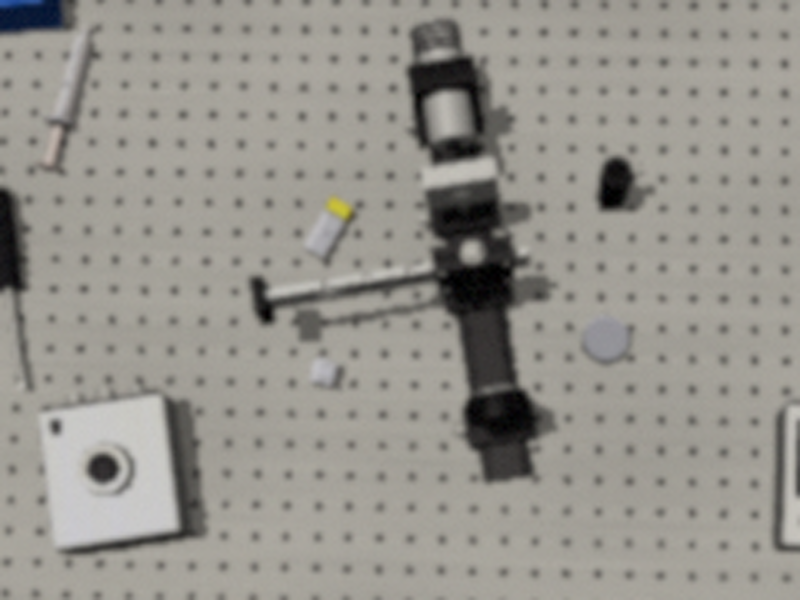

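The crops confirm it: the aluminium box with the black button in a steel bezel is the controller, with the button at (102,467) in the top crop and (412,72) in the scene crop. The tab is black, at (262,300) in the top crop and (470,200) in the scene crop. Next I'll measure both.

```bash
python3 - <<'E'
from h import *
np.set_printoptions(precision=4,suppress=True)
T=lambda x,y:(140+x/3.3333-.35,90+y/3.3333-.35)
S=lambda x,y:(260+x/5.714-.4,155+y/5.714-.4)
print('btn two',two('top',T(102,467),'scene',S(412,72)), onplane('top',*T(102,467),.078), onplane('scene',*S(412,72),.078))
print('tab top two',two('top',T(262,298),'scene',S(465,158)), onplane('top',*T(262,298),.127),onplane('scene',*S(465,158),.127))
a=onplane('top',*T(275,295),.121);b=onplane('top',*T(437,269),.121);print('strip',a,b,np.degrees(np.arctan2(*(a-b)[[0,1]])))
r1=onplane('top',*T(482,310),.02);r2=onplane('top',*T(509,478),.02);print('rail dir',np.degrees(np.arctan2(*(r1-r2)[[1,0]])))
# black/strip detection by masks
p=np.load('top_p.npy');d=np.load('top_d.npy')
g=p.max(2)
def pts(n,d):
    c=calibration(n);f=foc(c);T_=np.array(c['T']);v,u=np.mgrid[:420,:560]
    P=np.stack([(u-c['cx'])/f*d,(v-c['cy'])/f*d,d],-1);return P@T_[:3,:3].T+T_[:3,3]
W=pts('top',d)
m=(g<60);m[:, :210]=0;m[:,228:]=0;m[:170]=0;m[190:]=0
ys,xs=np.where(m);print(len(xs),xs.mean(),ys.mean(),xs.min(),xs.max(),ys.min(),ys.max())
q=W[m];print('depth tab',np.median(q,0))
rect=cv2.minAreaRect(np.stack([xs,ys],1).astype(np.float32));print(rect)
m=g<70;m2=np.zeros_like(m);m2[222:240,162:182]=m[222:240,162:182];ys,xs=np.where(m2);print('btn',xs.mean(),ys.mean(),onplane('top',xs.mean(),ys.mean(),.078),np.median(W[m2],0),len(xs))
# heights
H=W[...,2]; print(H[180:186:2,210:232:2])
E
```

```text
btn two (array([0.4082, 0.2941, 0.0752]), np.float64(0.00039854238179004705)) [0.4078 0.2932 0.078 ] [0.4114 0.2902 0.078 ]
tab top two (array([0.533 , 0.1697, 0.1257]), np.float64(0.004493449384491145)) [0.531  0.1679 0.127 ] [0.5352 0.1702 0.127 ]
strip [0.5347 0.1592 0.121 ] [0.5565 0.0389 0.121 ] -10.254931011250086
rail dir 10.224405490582287
41 218.46341463414635 180.390243902439 216 221 174 186
depth tab [0.5267 0.1682 0.1253]
((218.69998168945312, 179.89999389648438), (12.445079803466797, 4.242640495300293), 81.8698959350586)
btn 170.5 230.0 [0.4072 0.2925 0.078 ] [0.4072 0.2923 0.0776] 44
[[-0.0062  0.0008  0.0014  0.1279  0.1267  0.1212  0.1119  0.1034  0.1015
   0.0972  0.0975]
 [-0.0039  0.0047 -0.0029  0.1261  0.1282  0.1275  0.0909  0.085   0.0837
   0.0012 -0.0008]
 [ 0.0026 -0.0022 -0.0017 -0.0011  0.1228  0.1173  0.0891  0.001  -0.0039
  -0.002  -0.0026]]
```

Both views agree. The tab top is at about (0.532, 0.169, 0.126), which fits the 127 mm given, and the button is at about (0.408, 0.293, 0.077), which fits 78 mm. The line's yaw is about +10.2°, so the push direction is (0.178, -0.984). I'll close the fingers and move high towards the outer side of the tab, turning about +81°.

Emit:
{"name": "step_arm", "arguments": {"series": [[[5,55,10,0,0,8],[20,110,20,0,0,16],[45,160,30,0,0,24],[75,210,30,0,0,32],[105,260,30,0,0,40]]], "hand": 1, "squeeze": 20}}

```text
time: 0.72
tcp_pos: [0.2764, -0.2347, 0.2833]
ee_rot: [0.869, 0.494, 0.0, 0.0]
wrist_force: [0.9, -0.9, -0.1]
grip_width: 0.0002
```

Emit:
{"name": "step_arm", "arguments": {"series": [[[30,50,0,0,0,8],[60,100,0,0,0,16],[90,150,0,0,0,24],[120,200,0,0,0,32],[150,250,0,0,0,41]]]}}

```text
time: 1.35
tcp_pos: [0.4265, 0.0156, 0.2832]
ee_rot: [0.641, 0.768, -0.0, 0.0]
wrist_force: [0.4, -1.8, -0.6]
grip_width: 0.0004
```

Emit:
{"name": "step_arm", "arguments": {"series": [[[20,50,0,0,0,0],[40,100,0,0,0,0],[65,150,0,0,0,0],[90,205,0,0,0,0],[90,205,0,0,0,0]]]}}

```text
time: 1.98
tcp_pos: [0.5168, 0.2219, 0.281]
ee_rot: [0.641, 0.767, -0.001, -0.001]
wrist_force: [-0.2, 0.4, -0.0]
grip_width: 0.0001
```

```bash
cat >> h.py <<'E'
def wcal(st):
    c=calibration('wrist');E=np.array(c['hand_eye']);P=np.eye(4);P[:3,:3]=R.from_quat(st['ee_rot']).as_matrix();P[:3,3]=st['tcp_pos'];return c,P@E
def wray(st,u,v):
    c,T=wcal(st);f=foc(c);x,y=u-c['cx'],v-c['cy'];r=np.hypot(x,y);th=r/f
    d=np.array([np.sin(th)*x/max(r,1e-9),np.sin(th)*y/max(r,1e-9),np.cos(th)]);return T[:3,3],T[:3,:3]@d
def wplane(st,u,v,z):
    o,d=wray(st,u,v);return o+d*(z-o[2])/d[2]
def tri(rays):
    A=np.zeros((3,3));b=np.zeros(3)
    for o,d in rays:
        d=d/np.linalg.norm(d);M=np.eye(3)-np.outer(d,d);A+=M;b+=M@o
    X=np.linalg.solve(A,b);return X,[np.linalg.norm(np.cross(X-o,d/np.linalg.norm(d))) for o,d in rays]
import pickle
def wshot(n):
    st=bot.state();p,d=capture('wrist');pickle.dump((st,p,d),open(n+'.pkl','wb'));save(n,cv2.resize(p,(800,600),interpolation=cv2.INTER_CUBIC));return st,p,d
E
python3 - <<'E'
from h import *
st,p,d=wshot('w1');print(st['time'],st['tcp_pos'],st['ee_rot'],st['wrist_force'],st['grip_width']);print(calibration('wrist'))
E
```

```text
1.975 [0.51683758 0.22194251 0.28096321] [ 0.64113398  0.76742763 -0.00115692 -0.00084312] [-0.21486144  0.40918136 -0.03318512] 0.00012427546973504608
{'vertical_fov': 65.70646984690485, 'cx': 278.39155709286734, 'cy': 209.07501099225158, 'hand_eye': array([[-1.50088551e-03, -9.50964043e-01, -3.09297810e-01,
         7.86182946e-02],
       [ 9.99998860e-01, -1.37587580e-03, -6.22297917e-04,
        -1.34105525e-03],
       [ 1.66227572e-04, -3.09298392e-01,  9.50965024e-01,
        -1.19471773e-01],
       [ 0.00000000e+00,  0.00000000e+00,  0.00000000e+00,
         1.00000000e+00]])}
```

View pics/w1.png

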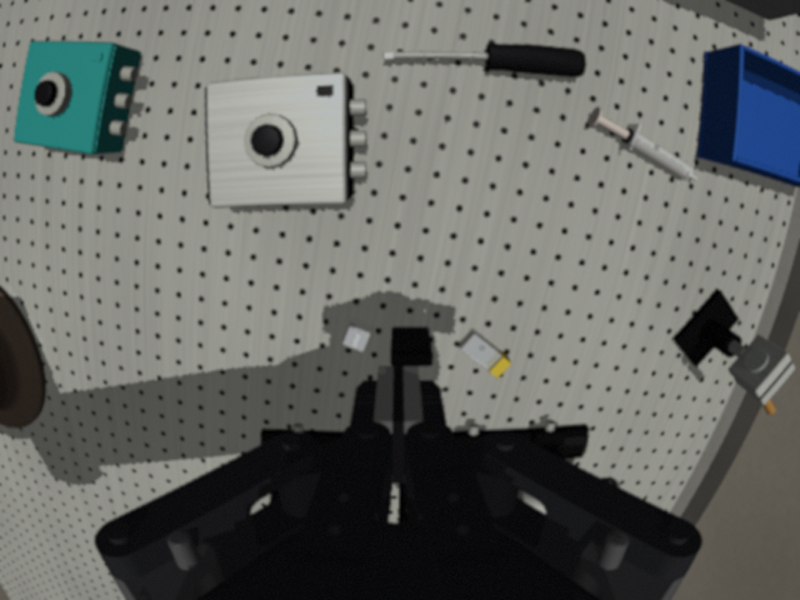

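The wrist view shows the controller button at (267,140), the tab's black block at (411,345) and the closed fingertips just in front of it at (398,375). I'll triangulate the button and the tab's top outer edge using this view as well.

```bash
python3 - <<'E'
from h import *
np.set_printoptions(precision=4,suppress=True)
st,p,d=pickle.load(open('w1.pkl','rb'))
k=.7
g=p.max(2);m=np.zeros(g.shape,np.uint8);m[85:112,172:202]=(g<60)[85:112,172:202]
ys,xs=np.where(m);u,v=xs.mean(),ys.mean();print('btn px',u,v,wplane(st,u,v,.078))
print(tri([wray(st,u,v),ray('top',170.5,230.0),ray('scene',260+412/5.714-.4,155+70/5.714-.4)]))
print(tri([wray(st,u,v),ray('top',170.5,230.0)]))
for x in((391,328),(432,328),(391,363),(432,363)):
  print(x,wplane(st,x[0]*k,x[1]*k,.127),wplane(st,x[0]*k,x[1]*k,.077))
# expected tip
c,T=wcal(st)
save('w1c',cv2.resize(p[210:290,240:350],(800,582),interpolation=cv2.INTER_CUBIC))
save('w1b',cv2.resize(p[75:125,160:230],(800,571),interpolation=cv2.INTER_CUBIC))
E
```

```text
btn px 186.62569832402235 97.8854748603352 [0.4086 0.2944 0.078 ]
(array([0.4079, 0.2939, 0.076 ]), [np.float64(0.0004390924238140141), np.float64(0.0009847850368527745), np.float64(0.000606583357928479)])
(array([0.4075, 0.294 , 0.0733]), [np.float64(0.00035009721745714014), np.float64(0.00035009721745711173)])
(391, 328) [0.516  0.1915 0.127 ] [0.5186 0.1718 0.077 ]
(432, 328) [0.5416 0.196  0.127 ] [0.5489 0.1772 0.077 ]
(391, 363) [0.5202 0.1672 0.127 ] [0.5236 0.1431 0.077 ]
(432, 363) [0.5466 0.1719 0.127 ] [0.5548 0.1486 0.077 ]
```

View pics/w1c.png

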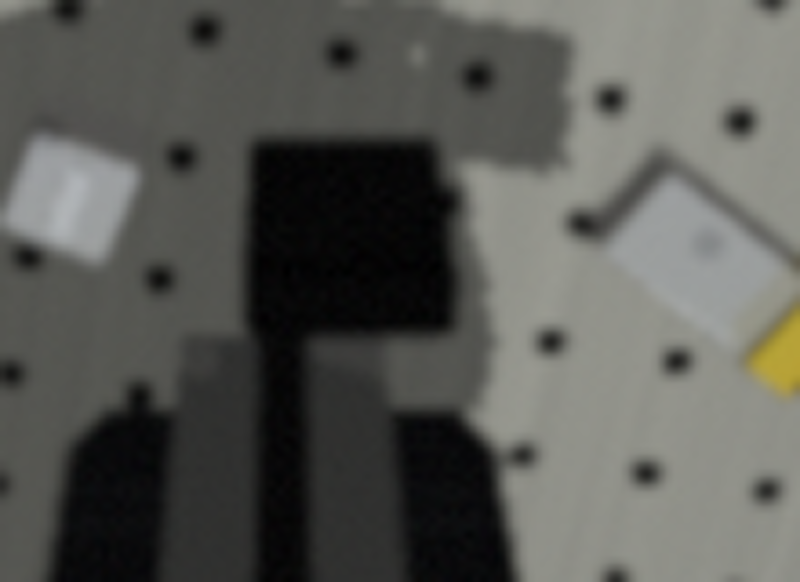

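View pics/w1b.png

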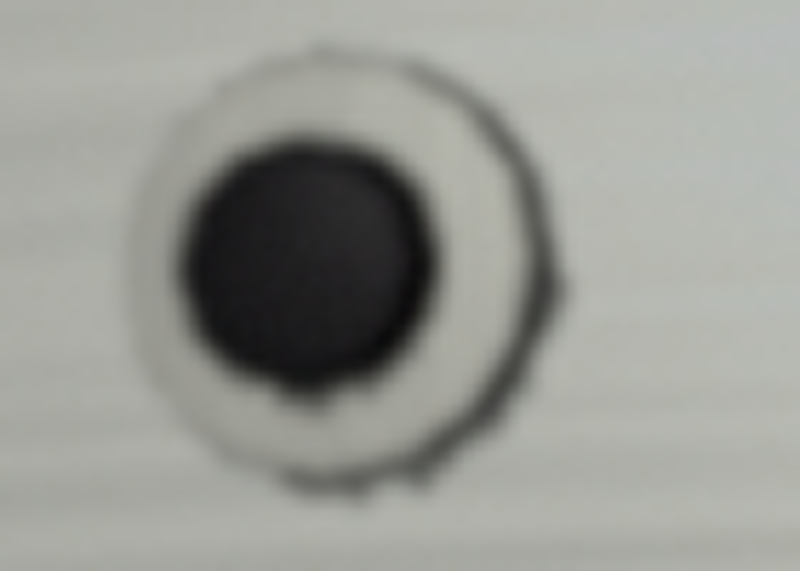

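The button stands well proud of its bezel, so closed fingertips can press it. The middle of the tab's outer face is at about (0.533, 0.174). I'll descend outside it with about 25 mm of clearance, the tip at about 93 mm height.

```bash
python3 - <<'E'
from h import *
np.set_printoptions(precision=4,suppress=True)
T=lambda x,y:(140+x/3.3333-.35,90+y/3.3333-.35)
ey=np.array([-.178,.984]);F=np.array([.533,.174])
for z in(.01,.02,.03):
  for q in((485,310),(508.5,478)):
    r=onplane('top',*T(*q),z)[:2];print(z,r,'face line-y',(F-r)@ey)
for q in((472,250),(475,270)): r=onplane('top',*T(*q),.15)[:2];print('mount',r,(F-r)@ey)
E
```

```text
0.01 [0.5486 0.0055] face line-y 0.16859898815171764
0.01 [ 0.4122 -0.0163] face line-y 0.16573301794502923
0.02 [0.5465 0.0052] face line-y 0.16849906779636575
0.02 [ 0.4112 -0.0164] face line-y 0.16565517680375125
0.03 [0.5445 0.0049] face line-y 0.16839914744101386
0.03 [ 0.4102 -0.0165] face line-y 0.1655773356624733
mount [0.5644 0.0122] 0.16482451908982068
mount [0.5496 0.0097] 0.16466373680669197
```

Emit:
{"name": "step_arm", "arguments": {"series": [[[11,-10,-35,0,0,0],[11,-10,-70,0,0,0],[11,-10,-105,0,0,0],[11,-10,-140,0,0,0],[11,-10,-168,0,0,0]]]}}

```text
time: 2.65
tcp_pos: [0.5261, 0.2071, 0.1141]
ee_rot: [0.643, 0.766, -0.001, -0.0]
wrist_force: [-0.1, 0.1, -0.1]
grip_width: -0.0003
```

```bash
python3 - <<'E'
from h import *
st,p,d=wshot('w2');print(st['time'],st['tcp_pos'],st['wrist_force'])
E
```

```text
2.65 [0.52610416 0.20709608 0.11414051] [-0.13732101  0.11372949 -0.11439447]
```

View pics/w2.png

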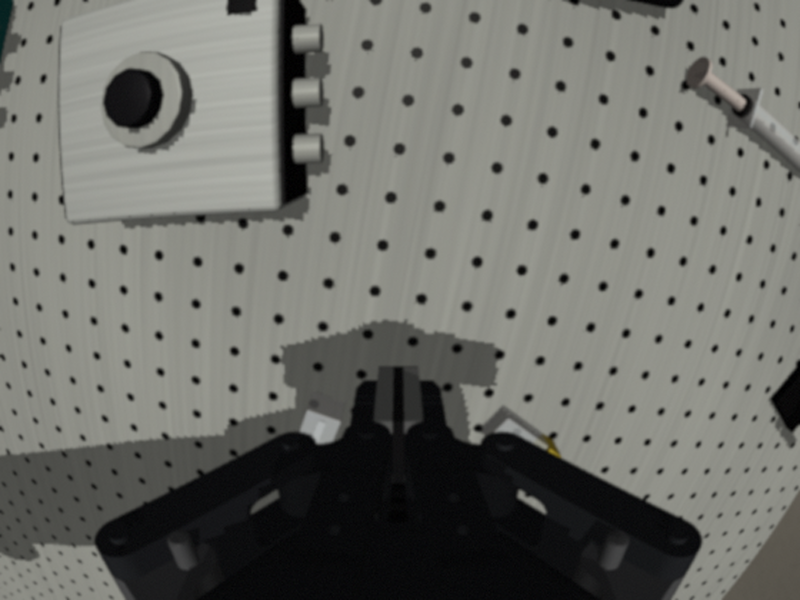

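The wrist view shows the fingertips at (398,380), free and in front of the tab; the chip and cuvette are clear below. The slide's parked face is about 165–168 mm from the line. Now I'll approach along (0.178, -0.984).

Emit:
{"name": "step_arm", "arguments": {"series": [[[1.5,-8,0,0,0,0],[2.5,-14,0,0,0,0],[3.2,-18,0,0,0,0],[3.6,-20,0,0,0,0],[3.6,-20,0,0,0,0]]]}}

```text
time: 3.32
tcp_pos: [0.5308, 0.1885, 0.1157]
ee_rot: [0.643, 0.766, 0.0, 0.0]
wrist_force: [0.0, -0.4, -1.0]
grip_width: 0.0
```

Emit:
{"name": "step_arm", "arguments": {"series": [[[0.2,-1,0,0,0,0],[0.4,-2,0,0,0,0],[0.5,-3,0,0,0,0],[0.7,-4,0,0,0,0],[0.7,-4,0,0,0,0]]]}}

```text
time: 3.95
tcp_pos: [0.5314, 0.1844, 0.1153]
ee_rot: [0.643, 0.766, -0.0, 0.0]
wrist_force: [0.9, 0.6, 0.2]
grip_width: 0.0001
```

Emit:
{"name": "step_arm", "arguments": {"series": [[[0.2,-1,0,0,0,0],[0.4,-2,0,0,0,0],[0.5,-3,0,0,0,0],[0.7,-4,0,0,0,0],[0.7,-4,0,0,0,0]]]}}

```text
time: 4.58
tcp_pos: [0.532, 0.1802, 0.1153]
ee_rot: [0.643, 0.766, -0.0, 0.0]
wrist_force: [0.1, -0.4, 0.2]
grip_width: -0.0
```

```bash
python3 - <<'E'
from h import *
st,p,d=wshot('w3');print(st['time'],st['tcp_pos'],st['wrist_force'])
save('w3c',cv2.resize(p[210:350,180:380],(800,560),interpolation=cv2.INTER_CUBIC))
p,d=capture('top');save('t3c',cv2.resize(p[90:270,140:380],(800,600),interpolation=cv2.INTER_CUBIC))
E
```

```text
4.575 [0.53201434 0.18024239 0.11526895] [ 0.08987148 -0.40430997  0.17115139]
```

View pics/w3c.png

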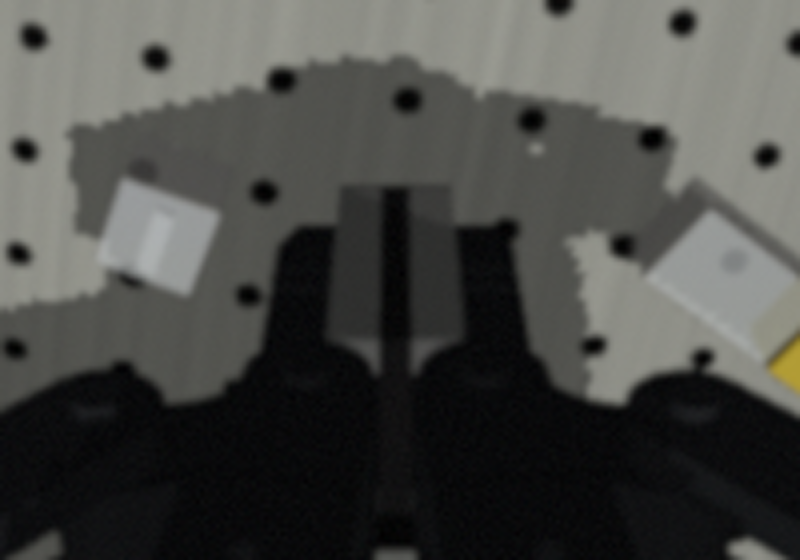

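View pics/t3c.png

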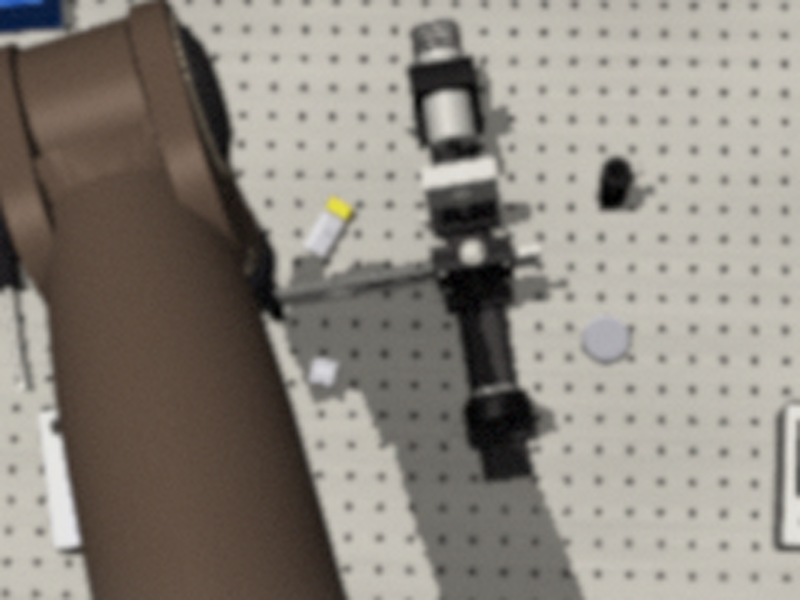

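The tab is hidden by the hand in the wrist view, and in the top view the slide's inner end has moved from about x=530 to 541, so contact is made. I'll measure travel from the slide's inner end.

```bash
cat >> h.py <<'E'
def inner(p,tag):
    # bright strip end past the mount, top view crop; sample profile along the strip line at z=.121
    c=calibration('top');f=foc(c);Ti=np.linalg.inv(np.array(c['T']))
    ex=np.array([.984,.178]);ey=np.array([-.178,.984]);F=np.array([.533,.174]);O=F-ey*.166
    out=[]
    ss=np.arange(-.03,-.13,-.0005)
    prof=[]
    g=p.astype(np.float32).mean(2)
    for s in ss:
        v=[]
        for l in(-.002,0,.002):
            w=np.r_[O+ey*s+ex*l,.121,1];q=Ti@w;v.append([c['cx']+f*q[0]/q[2],c['cy']+f*q[1]/q[2]])
        v=np.float32(v);val=cv2.remap(g,v[:,0].reshape(1,-1),v[:,1].reshape(1,-1),cv2.INTER_LINEAR);prof.append(val.mean())
    return ss,np.array(prof)
E
python3 - <<'E'
from h import *
np.set_printoptions(precision=0,suppress=True,linewidth=200)
p0=np.load('top_p.npy');p,d=capture('top');np.save('t3.npy',p)
for q in(p0,p):
    ss,pr=inner(q,'');print(pr[::2])
a=np.hstack([p0[150:180,280:330],p[150:180,280:330]]);save('ends',cv2.resize(a,(800,240),interpolation=cv2.INTER_CUBIC))
s,_=capture('scene');np.save('s3.npy',s);save('s3c',cv2.resize(s[155:260,260:400],(800,600),interpolation=cv2.INTER_CUBIC))
E
```

```text
[ 81.  97. 114. 125. 134. 143. 145. 147. 147. 146. 146. 148. 150. 152. 154. 155. 155. 156. 156. 155. 155. 155. 155. 155. 155. 155. 155. 155. 155. 155. 156. 156. 157. 157. 156. 156. 155. 155. 155.
 154. 153. 153. 152. 152. 152. 153. 154. 155. 156. 156. 157. 157. 158. 157. 157. 157. 157. 157. 157. 156. 154. 150. 145. 140. 136. 131. 133. 137. 143. 149. 155. 157. 158. 160. 160. 160. 160. 160.
 160. 160. 159. 158. 157. 153. 146. 139. 133. 126. 125. 130. 135. 143. 151. 156. 159. 161. 161. 161. 161. 160.]
[ 98. 116. 134. 147. 159. 168. 170. 172. 170. 168. 167. 166. 165. 167. 168. 171. 173. 175. 178. 180. 180. 182. 182. 183. 183. 183. 183. 183. 183. 183. 183. 183. 184. 184. 184. 184. 184. 183. 183.
 183. 182. 180. 179. 178. 179. 180. 181. 182. 184. 184. 185. 185. 185. 185. 185. 185. 185. 186. 186. 184. 183. 178. 172. 166. 161. 155. 158. 163. 169. 175. 182. 185. 186. 188. 188. 189. 188. 188.
 188. 188. 188. 187. 185. 181. 174. 166. 158. 149. 147. 153. 160. 169. 178. 184. 186. 189. 189. 189. 189. 189.]
```

View pics/ends.png

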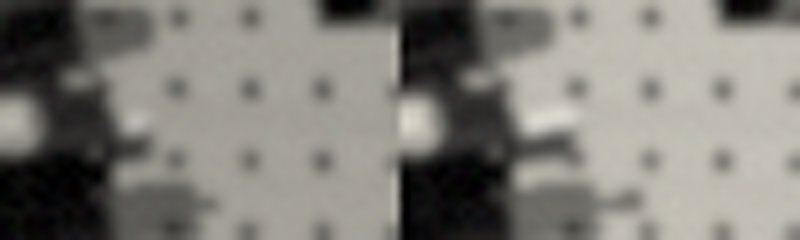

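View pics/s3c.png

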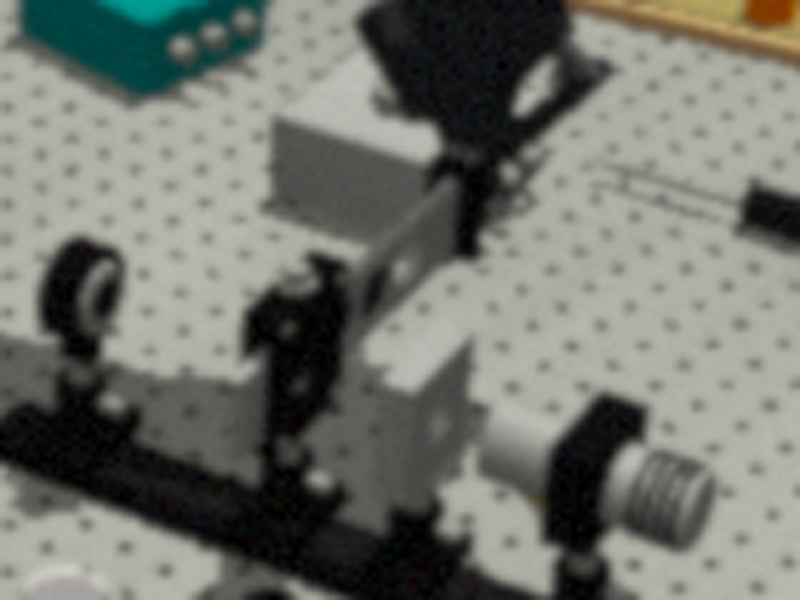

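```bash
python3 - <<'E'
from h import *
np.set_printoptions(precision=4,suppress=True)
ey=np.array([-.178,.984]);ex=np.array([.984,.178])
r=onplane('top',140+487/3.3333-.35,90+330/3.3333-.35,.02)[:2]
for u in(147,178):
  e=onplane('top',280+u/8-.45,150+(120 if u==147 else 114)/8-.45,.121)[:2];print(e,'line y',(e-r)@ey,'from tab face0',(np.array([.533,.174])-e)@ey)
for lab,(u,v) in dict(sc=(0,0)).items():pass
# profile across bright pixels in the end region both images
for n in('top_p.npy','t3.npy'):
  g=np.load(n).astype(float).mean(2);print(g[160:170,292:306].round(0).astype(int))
E
```

```text
[ 0.5723 -0.0282] line y -0.03843414065366957 from tab face0 0.20595788601084497
[ 0.5744 -0.0378] line y -0.04822736962949256 from tab face0 0.21575111498666794
[[ 90 109 138 153 157 159 159 157 140 119 112 136 156 160]
 [ 65 102 137 154 157 157 158 155 141 118 111 134 153 158]
 [ 60 103 137 153 156 158 157 154 150 139 135 143 153 156]
 [ 53  90 129 153 162 163 160 156 153 153 150 154 155 154]
 [ 44  75 116 153 173 176 168 159 155 154 154 155 154 155]
 [ 47  63 100 148 177 177 161 155 155 156 155 156 155 155]
 [ 45  55  85 126 144 142 137 145 154 157 157 155 157 155]
 [ 49  46  61  83  92  92 104 134 151 155 155 156 159 159]
 [ 55  39  47  60  61  70 100 130 145 140 141 150 158 159]
 [ 54  37  51  71  78  91 111 134 135 116 119 139 155 158]]
[[105 128 162 181 187 187 187 184 168 141 135 160 183 188]
 [ 81 122 160 180 185 185 186 184 166 139 132 159 182 188]
 [ 72 121 161 181 183 186 188 187 183 168 162 171 184 184]
 [ 62 109 154 182 191 194 200 202 202 194 183 180 180 183]
 [ 53  89 138 182 204 210 210 213 213 204 191 185 184 182]
 [ 52  76 121 175 205 207 200 194 190 186 179 181 181 184]
 [ 55  68 101 147 171 167 152 138 137 144 166 179 185 185]
 [ 59  54  75 100 111 105  93  88  92 122 158 180 185 186]
 [ 69  50  57  74  75  76  77  80  84 111 148 174 185 187]
 [ 65  51  65  85  96 104 110 112 108 106 129 164 182 188]]
```

Slide length and position are consistent: parked travel was about 5 mm and it's now about 14–15 mm, with the finger's half width about 11 mm. The first click should be about 9–10 mm further on. I'll use its resistance to calibrate.

Emit:
{"name": "step_arm", "arguments": {"series": [[[0.4,-2,0,0,0,0],[0.7,-4,0,0,0,0],[1.1,-6,0,0,0,0],[1.1,-6,0,0,0,0]]]}}

```text
time: 5.28
tcp_pos: [0.5332, 0.1742, 0.1153]
ee_rot: [0.643, 0.766, -0.0, 0.0]
wrist_force: [-0.0, -0.1, 0.4]
grip_width: 0.0003
```

Emit:
{"name": "step_arm", "arguments": {"series": [[[0.2,-1,0,0,0,0],[0.4,-2,0,0,0,0],[0.4,-2,0,0,0,0]]]}}

```text
time: 5.65
tcp_pos: [0.5335, 0.1725, 0.1153]
ee_rot: [0.643, 0.766, -0.0, 0.0]
wrist_force: [0.1, 1.1, -0.7]
grip_width: -0.0
```

Emit:
{"name": "step_arm", "arguments": {"series": [[[0.2,-1,0,0,0,0],[0.2,-1,0,0,0,0]]]}}

```text
time: 5.9
tcp_pos: [0.5337, 0.172, 0.1153]
ee_rot: [0.643, 0.766, 0.0, -0.0]
wrist_force: [-0.9, 2.3, -0.8]
grip_width: -0.0002
```

Emit:
{"name": "step_arm", "arguments": {"series": [[[0.2,-1,0,0,0,0],[0.2,-1,0,0,0,0]]]}}

```text
time: 6.15
tcp_pos: [0.5337, 0.1717, 0.1153]
ee_rot: [0.642, 0.766, 0.001, -0.001]
wrist_force: [-1.2, 5.7, 0.7]
grip_width: 0.0001
```

Emit:
{"name": "step_arm", "arguments": {"series": [[[0.2,-1,0,0,0,0],[0.2,-1,0,0,0,0]]]}}

```text
time: 6.4
tcp_pos: [0.5338, 0.171, 0.1153]
ee_rot: [0.642, 0.766, 0.001, -0.001]
wrist_force: [-1.3, 6.6, -0.7]
grip_width: 0.0001
```

Emit:
{"name": "step_arm", "arguments": {"series": [[[0.2,-1,0,0,0,0],[0.2,-1,0,0,0,0]]]}}

```text
time: 6.65
tcp_pos: [0.5342, 0.169, 0.1153]
ee_rot: [0.643, 0.766, 0.0, -0.0]
wrist_force: [-1.1, 2.8, -0.7]
grip_width: -0.0001
```

The first click breaks out with a force peak of about 6.6 N near tcp y≈0.171, so its seat is at y≈0.172. I predict click 2 at y≈0.1405 and click 3 at y≈0.109. Continuing to click 2.

Emit:
{"name": "step_arm", "arguments": {"series": [[[0.9,-5,0,0,0,0],[1.8,-10,0,0,0,0],[2.7,-15,0,0,0,0],[3.6,-20,0,0,0,0],[4.1,-23,0,0,0,0]]]}}

```text
time: 7.28
tcp_pos: [0.5386, 0.145, 0.1153]
ee_rot: [0.643, 0.766, -0.0, 0.0]
wrist_force: [0.3, 3.0, -0.2]
grip_width: -0.0003
```

Emit:
{"name": "step_arm", "arguments": {"series": [[[0.2,-1,0,0,0,0],[0.4,-2,0,0,0,0],[0.4,-2,0,0,0,0]]]}}

```text
time: 7.65
tcp_pos: [0.5388, 0.1434, 0.1153]
ee_rot: [0.643, 0.766, -0.0, 0.0]
wrist_force: [0.3, 0.6, 0.6]
grip_width: 0.0003
```

Emit:
{"name": "step_arm", "arguments": {"series": [[[0.2,-1,0,0,0,0],[0.2,-1,0,0,0,0]]]}}

```text
time: 7.9
tcp_pos: [0.539, 0.1426, 0.1153]
ee_rot: [0.643, 0.766, -0.0, 0.0]
wrist_force: [-0.7, 0.1, -0.3]
grip_width: 0.0002
```

Emit:
{"name": "step_arm", "arguments": {"series": [[[0.2,-1,0,0,0,0],[0.2,-1,0,0,0,0]]]}}

```text
time: 8.15
tcp_pos: [0.5392, 0.1416, 0.1153]
ee_rot: [0.643, 0.766, -0.0, 0.0]
wrist_force: [0.6, 1.2, 0.7]
grip_width: 0.0002
```

Emit:
{"name": "step_arm", "arguments": {"series": [[[0.2,-1,0,0,0,0],[0.2,-1,0,0,0,0]]]}}

```text
time: 8.4
tcp_pos: [0.5394, 0.1406, 0.1153]
ee_rot: [0.643, 0.766, 0.0, -0.0]
wrist_force: [-0.1, 0.1, 0.1]
grip_width: -0.0001
```

Emit:
{"name": "step_arm", "arguments": {"series": [[[0.2,-1,0,0,0,0],[0.2,-1,0,0,0,0]]]}}

```text
time: 8.65
tcp_pos: [0.5395, 0.1403, 0.1153]
ee_rot: [0.643, 0.766, 0.0, -0.001]
wrist_force: [-0.3, 5.2, -0.4]
grip_width: -0.0
```

Emit:
{"name": "step_arm", "arguments": {"series": [[[0.2,-1,0,0,0,0],[0.2,-1,0,0,0,0]]]}}

```text
time: 8.9
tcp_pos: [0.5396, 0.1399, 0.1153]
ee_rot: [0.642, 0.766, 0.001, -0.001]
wrist_force: [-1.9, 7.1, -0.1]
grip_width: 0.0002
```

Click 2 was felt at y≈0.1404, as predicted. Now I'll break out gently.

Emit:
{"name": "step_arm", "arguments": {"series": [[[0.2,-1,0,0,0,0],[0.2,-1,0,0,0,0]]]}}

```text
time: 9.15
tcp_pos: [0.5399, 0.138, 0.1153]
ee_rot: [0.643, 0.766, 0.0, -0.0]
wrist_force: [-0.8, 3.4, 0.0]
grip_width: 0.0001
```

Emit:
{"name": "step_arm", "arguments": {"series": [[[0.2,-1,0,0,0,0],[0.2,-1,0,0,0,0]]]}}

```text
time: 9.4
tcp_pos: [0.5403, 0.136, 0.1153]
ee_rot: [0.643, 0.766, -0.0, 0.001]
wrist_force: [0.2, 0.7, -0.1]
grip_width: 0.0001
```

Emit:
{"name": "step_arm", "arguments": {"series": [[[0.7,-4,0,0,0,0],[1.4,-8,0,0,0,0],[2.2,-12,0,0,0,0],[2.9,-16,0,0,0,0],[3.4,-19,0,0,0,0]]]}}

```text
time: 10.02
tcp_pos: [0.5437, 0.1173, 0.1153]
ee_rot: [0.643, 0.766, -0.0, 0.0]
wrist_force: [0.1, 2.8, -1.5]
grip_width: 0.0001
```

Emit:
{"name": "step_arm", "arguments": {"series": [[[0.2,-1,0,0,0,0],[0.4,-2,0,0,0,0],[0.6,-3,0,0,0,0],[0.6,-3,0,0,0,0]]]}}

```text
time: 10.52
tcp_pos: [0.5442, 0.1144, 0.1153]
ee_rot: [0.643, 0.766, -0.0, 0.0]
wrist_force: [0.0, 0.3, -0.2]
grip_width: 0.0001
```

Emit:
{"name": "step_arm", "arguments": {"series": [[[0.2,-1,0,0,0,0],[0.4,-2,0,0,0,0],[0.4,-2,0,0,0,0]]]}}

```text
time: 10.9
tcp_pos: [0.5446, 0.1123, 0.1153]
ee_rot: [0.643, 0.766, -0.0, 0.0]
wrist_force: [-0.0, 0.3, -0.2]
grip_width: 0.0002
```

Emit:
{"name": "step_arm", "arguments": {"series": [[[0.2,-1,0,0,0,0],[0.2,-1,0,0,0,0]]]}}

```text
time: 11.15
tcp_pos: [0.5448, 0.1115, 0.1153]
ee_rot: [0.643, 0.766, -0.0, 0.0]
wrist_force: [0.1, -0.2, 0.7]
grip_width: 0.0001
```

Emit:
{"name": "step_arm", "arguments": {"series": [[[0.2,-1,0,0,0,0],[0.2,-1,0,0,0,0]]]}}

```text
time: 11.4
tcp_pos: [0.545, 0.1106, 0.1152]
ee_rot: [0.643, 0.766, -0.0, -0.0]
wrist_force: [0.8, -0.4, -0.2]
grip_width: 0.0002
```

Emit:
{"name": "step_arm", "arguments": {"series": [[[0.1,-0.5,0,0,0,0],[0.1,-0.5,0,0,0,0]]]}}

```text
time: 11.65
tcp_pos: [0.5451, 0.1101, 0.1153]
ee_rot: [0.643, 0.766, -0.0, -0.0]
wrist_force: [0.1, 0.1, 0.7]
grip_width: 0.0002
```

Emit:
{"name": "step_arm", "arguments": {"series": [[[0.1,-0.5,0,0,0,0],[0.1,-0.5,0,0,0,0]]]}}

```text
time: 11.9
tcp_pos: [0.5452, 0.1096, 0.1153]
ee_rot: [0.643, 0.766, -0.0, 0.0]
wrist_force: [-0.3, 0.5, 0.8]
grip_width: -0.0004
```

Emit:
{"name": "step_arm", "arguments": {"series": [[[0.1,-0.5,0,0,0,0],[0.1,-0.5,0,0,0,0]]]}}

```text
time: 12.15
tcp_pos: [0.5453, 0.1092, 0.1153]
ee_rot: [0.643, 0.766, 0.0, -0.0]
wrist_force: [0.2, 0.7, -0.2]
grip_width: -0.0
```

Emit:
{"name": "step_arm", "arguments": {"series": [[[0.1,-0.6,0,0,0,0],[0.1,-0.6,0,0,0,0]]]}}

```text
time: 12.4
tcp_pos: [0.5453, 0.109, 0.1153]
ee_rot: [0.643, 0.766, 0.0, -0.0]
wrist_force: [-0.7, 3.7, -0.1]
grip_width: 0.0001
```

The click-3 wall is felt at y=0.109, exactly as predicted (3.7 N, no break-out). I'll back off outward and rise, then check by eye.

Emit:
{"name": "step_arm", "arguments": {"series": [[[-0.5,3,0,0,0,0],[-2.7,15,0,0,0,0],[-5.5,30,5,0,0,0],[-10,60,25,0,0,0],[-15,85,60,0,0,0]]]}}

```text
time: 13.02
tcp_pos: [0.5293, 0.195, 0.1751]
ee_rot: [0.643, 0.766, -0.001, -0.001]
wrist_force: [0.2, 0.4, 0.1]
grip_width: -0.0
```

Emit:
{"name": "step_arm", "arguments": {"series": [[[-30,30,25,0,0,0],[-60,60,30,0,0,0],[-90,85,30,0,0,0],[-122,101,30,0,0,0],[-122,101,30,0,0,0]]]}}

```text
time: 13.65
tcp_pos: [0.4064, 0.2961, 0.206]
ee_rot: [0.641, 0.767, 0.0, 0.0]
wrist_force: [0.1, 0.5, -0.6]
grip_width: 0.0002
```

```bash
python3 - <<'E'
from h import *
np.set_printoptions(precision=4,suppress=True)
st,p,d=wshot('w4');print(st['time'],st['tcp_pos'],st['wrist_force'])
p,d=capture('top');save('t4c',cv2.resize(p[90:270,140:380],(800,600),interpolation=cv2.INTER_CUBIC));np.save('t4.npy',p)
s,_=capture('scene');save('s4c',cv2.resize(s[155:260,260:400],(800,600),interpolation=cv2.INTER_CUBIC))
E
```

```text
13.65 [0.4064 0.2961 0.206 ] [ 0.1196  0.5417 -0.6362]
```

View pics/w4.png

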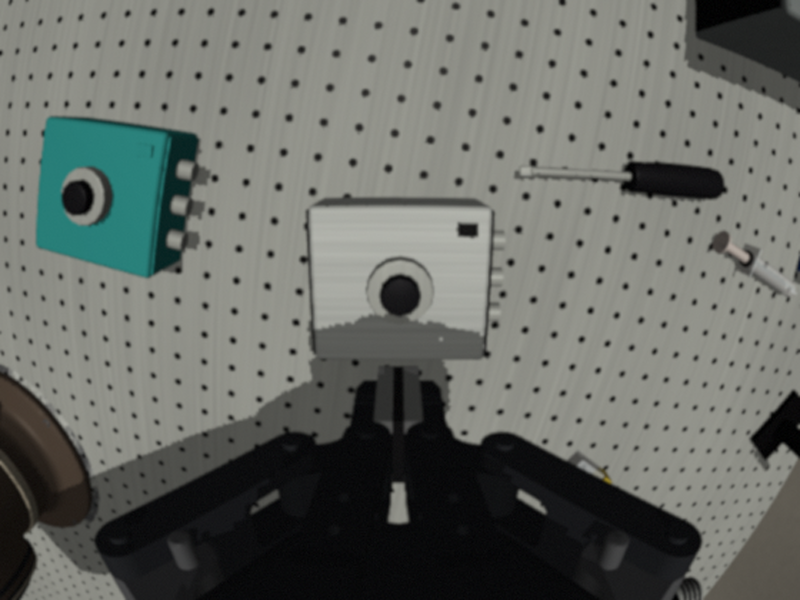

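View pics/t4c.png

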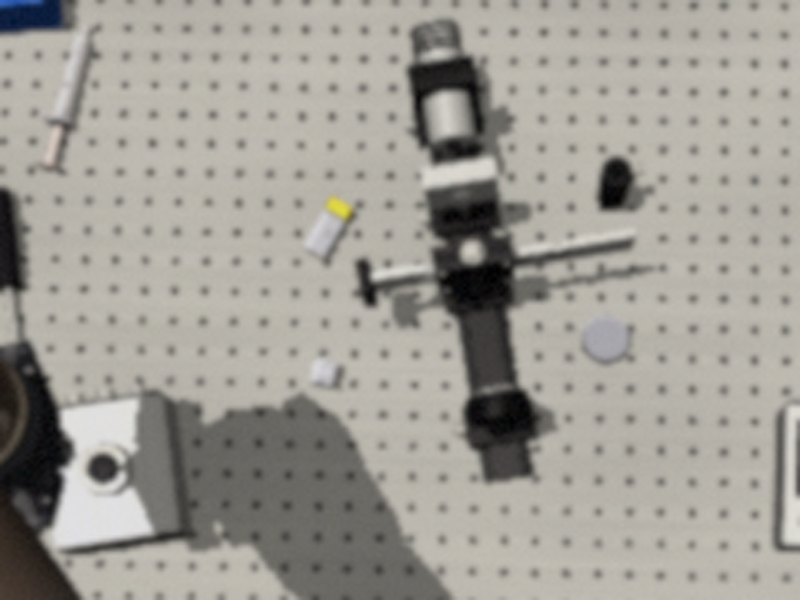

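View pics/s4c.png

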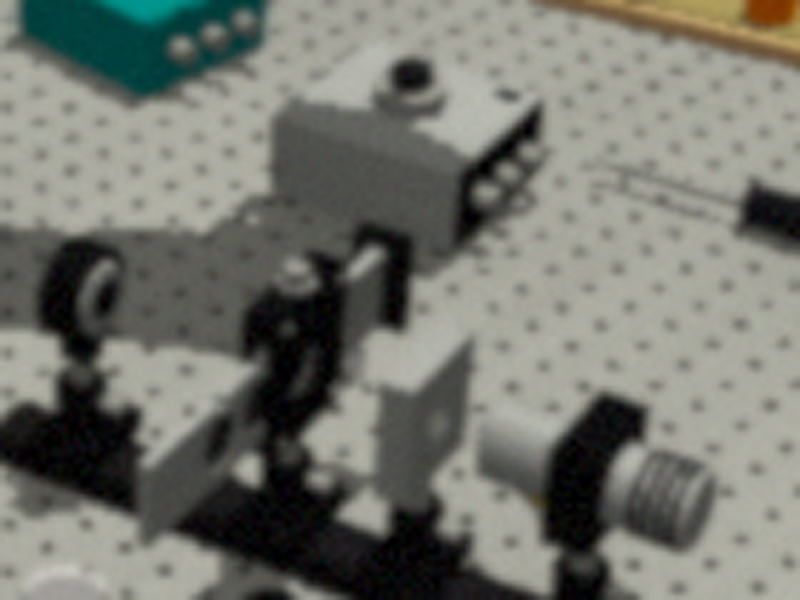

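The top view shows the tab at (366,283) and the slide's inner end at (634,237). In the wrist view the button is at (399,295). I'll check the travel and get the button position from two wrist views.

```bash
python3 - <<'E'
from h import *
np.set_printoptions(precision=4,suppress=True)
T=lambda x,y:(140+x/3.3333-.35,90+y/3.3333-.35)
ey=np.array([-.178,.984]);r=onplane('top',*T(487,330),.02)[:2]
print('end',(onplane('top',*T(634,237),.121)[:2]-r)@ey,'tab outer',(onplane('top',*T(360,284),.127)[:2]-r)@ey,'before',(onplane('top',*T(255,300),.127)[:2]-r)@ey)
a,pa,_=pickle.load(open('w1.pkl','rb'));b,pb,_=pickle.load(open('w4.pkl','rb'))
def c(p,y0,y1,x0,x1):
    g=p.max(2);m=np.zeros(g.shape,bool);m[y0:y1,x0:x1]=(g<55)[y0:y1,x0:x1];ys,xs=np.where(m);return xs.mean(),ys.mean()
ua=c(pa,85,112,172,202);ub=c(pb,190,223,262,298);print(ua,ub,tri([wray(a,*ua),wray(b,*ub)]),wplane(b,*ub,.078))
print(bot.state()['tcp_pos'])
E
```

```text
end -0.1181005644877381 tab outer 0.08844022767524012 before 0.16718020159248806
(np.float64(186.6169014084507), np.float64(97.85633802816902)) (np.float64(279.5891341256367), np.float64(206.33616298811546)) (array([0.4063, 0.2942, 0.0704]), [np.float64(0.0001058747951777443), np.float64(0.00010587479517767317)]) [0.4058 0.2965 0.078 ]
[0.4087 0.2949 0.2056]
```

The tab's outer face is now 88 mm from the line, against 87 expected, so it's in the third click. The button is at (0.4075, 0.294). Now I'll press it.

Emit:
{"name": "step_arm", "arguments": {"series": [[[-1,-1,-30,0,0,0],[-1,-1,-60,0,0,0],[-1,-1,-85,0,0,0],[-1,-1,-98,0,0,0],[-1,-1,-101,0,0,0]]]}}

```text
time: 14.42
tcp_pos: [0.4077, 0.2931, 0.1038]
ee_rot: [0.643, 0.766, -0.001, -0.0]
wrist_force: [0.5, -0.3, 0.3]
grip_width: 0.0001
```

Emit:
{"name": "step_arm", "arguments": {"series": [[[0,0,-2,0,0,0],[0,0,-4,0,0,0],[0,0,-6,0,0,0],[0,0,-6,0,0,0]]]}}

```text
time: 14.92
tcp_pos: [0.4078, 0.2939, 0.0988]
ee_rot: [0.643, 0.766, 0.001, 0.0]
wrist_force: [1.2, -0.6, 1.0]
grip_width: 0.0001
```

Emit:
{"name": "step_arm", "arguments": {"series": [[[0,0,-2,0,0,0],[0,0,-3,0,0,0],[0,0,-3,0,0,0]]]}}

```text
time: 15.3
tcp_pos: [0.4078, 0.2938, 0.0956]
ee_rot: [0.643, 0.766, 0.001, 0.0]
wrist_force: [2.1, 0.5, 4.7]
grip_width: 0.0003
```

Emit:
{"name": "step_arm", "arguments": {"series": [[[0,0,-1,0,0,0],[0,0,-2,0,0,0],[0,0,-2,0,0,0]]]}}

```text
time: 15.68
tcp_pos: [0.4078, 0.2938, 0.094]
ee_rot: [0.643, 0.766, 0.001, 0.0]
wrist_force: [1.2, 0.3, 7.9]
grip_width: 0.0
```

Emit:
{"name": "step_arm", "arguments": {"series": [[[0,0,-1,0,0,0],[0,0,-2,0,0,0],[0,0,-2,0,0,0]]]}}

```text
time: 16.05
tcp_pos: [0.4079, 0.2939, 0.0937]
ee_rot: [0.643, 0.766, 0.001, 0.0]
wrist_force: [-2.7, -3.0, 21.3]
grip_width: 0.0002
```

It has bottomed out: the tip is at 72 mm and the force rises to 21 N with no further motion. Releasing, then checking.

Emit:
{"name": "step_arm", "arguments": {"series": [[[0,0,4,0,0,0],[0,0,10,0,0,0],[0,0,30,0,0,0],[0,0,70,0,0,0],[0,0,120,0,0,0]]]}}

```text
time: 16.68
tcp_pos: [0.4059, 0.2925, 0.2105]
ee_rot: [0.643, 0.766, -0.003, -0.001]
wrist_force: [0.4, 0.4, 0.5]
grip_width: -0.0002
```

Emit:
{"name": "step_arm", "arguments": {"series": [[[-20,-40,0,0,0,0],[-40,-80,0,0,0,0],[-60,-120,0,0,0,0],[-60,-120,0,0,0,0]]]}}

```text
time: 17.18
tcp_pos: [0.3452, 0.1713, 0.2107]
ee_rot: [0.644, 0.765, -0.001, -0.001]
wrist_force: [0.5, 0.5, 0.4]
grip_width: 0.0003
```

```bash
python3 - <<'E'
from h import *
np.set_printoptions(precision=4,suppress=True)
p,d=capture('top');save('t5',cv2.resize(p,(800,600),interpolation=cv2.INTER_CUBIC))
c=calibration('top')
s,_=capture('scene');save('s5c',cv2.resize(s[155:260,260:400],(800,600),interpolation=cv2.INTER_CUBIC))
q=np.load('t4.npy').astype(int)
print(np.abs(p.astype(int)-q)[155:185,245:335].mean())
g=p.max(2);m=np.zeros(g.shape,bool);m[222:240,162:182]=(g<70)[222:240,162:182];print(m.sum());print(bot.state()['time'],bot.state()['wrist_force'])
v,u=np.where(m);dd=np.median(d[m]);f=foc(c);T=np.array(c['T']);print(T[:3,:3]@(np.array([(u.mean()-c['cx'])/f,(v.mean()-c['cy'])/f,1])*dd)+T[:3,3])
E
```

```text
3.210493827160494
2
17.275 [1.0537 0.3091 0.522 ]
[0.3541 0.1224 0.6802]
```

View pics/t5.png

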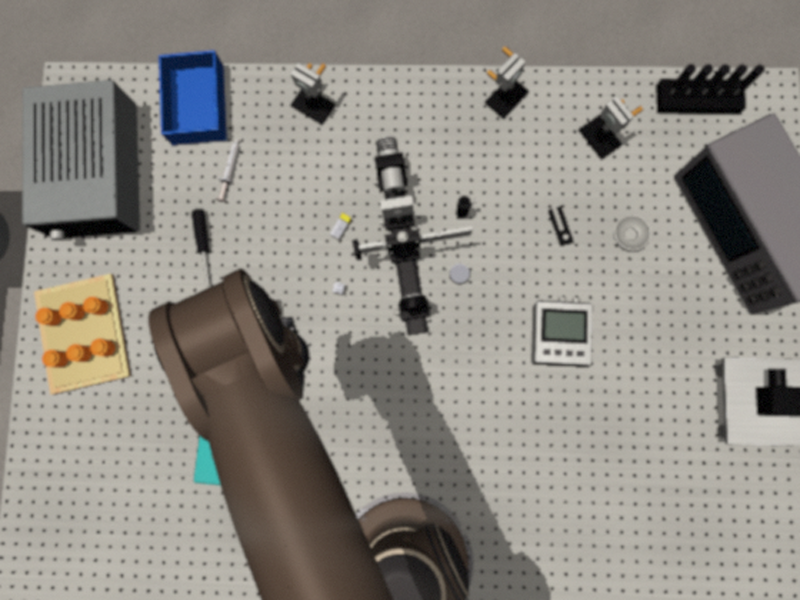

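View pics/s5c.png

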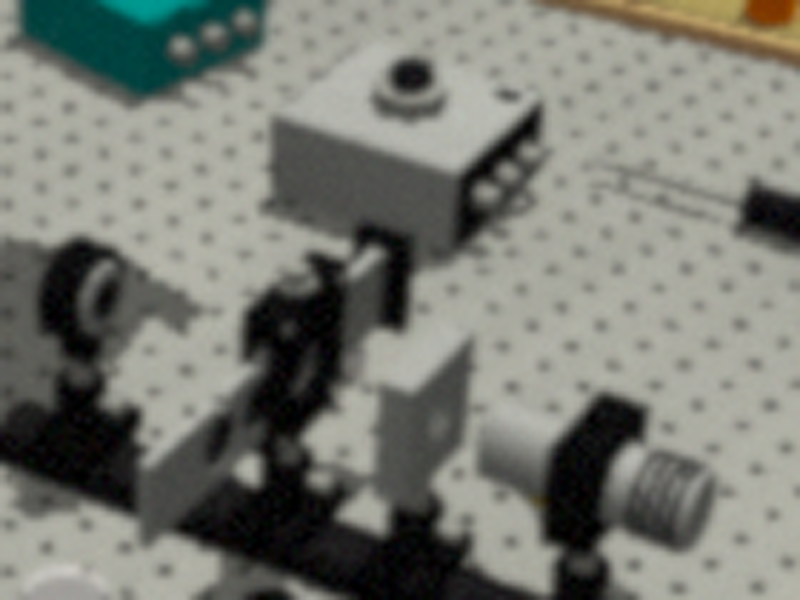

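The slide hasn't moved (tab at (358,248) in the top view), the button is back up at (412,72) in the scene crop, and the bystanders in view are where they were. The arm is clear, so I'm handing in.

```bash
python3 -c "
from h import *
print(bot.hand_in())"
```

```text
the job is handed in; nothing more can be done
None
```

The slide is seated in the third click, and after that I pressed the controller's button fully down and let it spring back. I handed the job in at about 17.3 s of the 51 s allowed.

- **Slide:** I pushed the tab with the closed fingertips. Clicks 1, 2 and 3 were felt at tool y of about 0.172, 0.1405 and 0.109, spaced as they should be. I stopped at click 3 on a light 3.7 N resistance, without breaking out. Afterwards the top camera put the tab's outer face 88 mm from the line (87 mm expected). The slide was still there after the button press.
- **Button:** I pressed the aluminium controller's button until it bottomed out, with the tip at about 72 mm and 21 N, so the full 6 mm. In the last scene picture it is back up.
- **Surroundings:** The bystanders visible in the last top view are where they were, and the arm touches nothing.

**Checks that disagreed or failed:**
- The two wrist views put the button's height at 70 mm, against 75–76 mm from the scene and top cameras and 78 mm given. I relied on contact force instead.
- My last depth check of the button from the top camera failed because the arm was in the way, so "back up" rests on the scene picture alone.
- My first contact with the tab was not felt in the force reading, only seen in the pictures.

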